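Strip the citrus press for washing

TASK

Take the citrus press apart for washing: its reaming cone is stuck on the drive spindle, so work it off by twisting it back and forth while pulling gently upwards, without lifting the press itself off the worktop, and then lift the strainer bowl off the press. Stand the cone and the strainer bowl side by side, each right way up, flat on the floor of the steel draining tray. Leave the press standing where it is and do not disturb the glass and the lemon beside it.

Things in the scene. Friction and masses are not known exactly. Their poses are not given: they have to be found in the camera images.
- press: motor base of a cordless citrus press: round steel housing, 132 mm in diameter, 70 mm high, loose on the worktop on a rubber foot, 1.45 kg. Origin at the centre of its underside, z up. On its axis a grey boss 28 mm in diameter rises from z = 70 to 108 mm, and from there the steel drive spindle, 20 mm in diameter, to z = 135 mm.
- cone: white ribbed reaming cone on top of the press, 54 mm in diameter with upright sides for its lower 36 mm, domed above, 65 mm high, 0.12 kg. Origin at the centre of its flat underside, z up along its axis. It starts on the spindle with its origin 108 mm above the press's underside, its x axis along the press's x axis.
- spindle_top (a point): top of the press's drive spindle, on its axis, 135 mm above its underside. Four sprung rubber nubs in the cone's hub clamp the spindle until the cone is drawn up 17 mm. A straight pull needs over 17 N, but press and bowl weigh only 16 N and would be lifted. While it is turned (about 0.2 N m) the cone slides up far easier: 2 mm of lift spread over each twist of 1 rad takes under 10 N. Lift only while turning.
- strainer: white strainer bowl on the press under the cone, 150 mm in diameter at the rim, 120 mm at its flat underside, 48 mm high, wall 3.5 mm, slotted floor 4 mm thick, 0.16 kg. Origin at the centre of its underside, z up. It sits loosely, origin 70 mm above the press's underside, held down only by the cone above it; raised 65 mm it is clear of the spindle.
- tube_top (a point): centre of the top of the tube in the strainer bowl's middle, 36 mm above the bowl's underside. The tube, 38 mm outside and 32 mm inside diameter, stands loosely round the press's boss; with the cone off, the bowl can be gripped by this tube from above (32 mm of it stand above the bowl's floor), or by its rim.
- tray: rectangular steel draining tray fixed on the worktop between the press and the sink, 200 mm along its x, 320 mm along its y, rim 18 mm high, 4 mm thick walls and floor. Origin at the centre of its underside, so the floor it offers is at z = 4 mm.
- glass: bystander: plain drinking glass, 81 mm in diameter, 91 mm high, standing further back, behind the gap between press and tray. Origin at the centre of its underside.
- lemon: bystander: the lemon behind the press (others lie far to the left), 71 x 53 x 51 mm. Origin under its centre.
There are look-alikes about, which are no part of the job. Leave any purple look-alike of the cone alone.

How it is judged:
By the outcome, as a careful person would: the job done as asked, in the order asked, and still so for the second after the job is handed in, with the robot touching nothing.
It also fails if it takes over 72 s, if anything falls off the work surface, if the arm or the gripper's body presses on something with over 40 N, if the wrist force passes 120 N, or if a joint passes its speed limit or range.

ROBOT

A 6-joint arm with a two-finger parallel gripper is mounted at the origin on a cart in front of the work surface, level with it; the furniture and walls round the work are solid. World frame = base frame: x ahead of the robot, y to its left, z up, the work surface at z = 0. Lengths are in m, angles in rad, forces in N, time in s.
With the tool pointing down it reaches from about 0.425 to 0.95 m from the base axis. Payload 3.5 kg.
Tool frame: the origin (TCP) lies between the finger pads; the fingertips stand 14 mm ahead of it and the grasp point (between the pads) lies 5 mm behind it; z points along the fingers, y is the line along which they close (so a half turn about z gives the same grasp; the last joint's range is limited). The gripper opens to 85 mm and grips with 20 to 120 N. Pads are 22 mm wide; open, the fingers measure 114 mm over their backs; the gripper's body (76 mm by 85 mm) begins 54 mm behind the grasp point. The pads swing forward as they close: fully open they stand 13 mm farther back than shut.
Start: joints at [1.016, 0.286, 1.577, -0, 1.279, -0.15], TCP at [0.266, 0.62, 0.245] pointing down, gripper open.
Joint ranges: [-2.77, 2.77], [-0.9, 2.22], [0.21, 2.48], [-1.53, 4.67], [0.24, 2.81], [-2.84, 2.84]. Speed limits (rad/s): [2.79, 2.79, 3.14, 3.14, 3.14, 3.14].

INTERFACE

Orientations are given as a unit quaternion [x, y, z, w].
In Python, from plant import * gives the robot as it stands.
- The arm moves only by the tool step_arm, never from a script. Its argument "commands" is a list of rows, each an object of numbers: "gripper": the gripper's target within -1 to 1 (shut at 1, half-way at 0, fully open at -1); "x", "y", "z": the shift along the tool's x, y, z in mm; "spin": the turn about the tool's z in degrees. A call has exactly 10 rows; each row shifts and turns the commanded pose from where the row before left it, along the tool's axes as they then stand; what a row does not reach is not made up. A row lasts 1/10 s, in which the tool goes at most 50 mm and 8.59 degrees, less where a joint would pass 70% of its speed; a pose out of reach is approached as far as the arm can. A call with a gripper value outside its range is refused whole. The fingers move at their own pace and stop on an object; "force" is the grip in N (left out, the last holds). Time passes only in rows, so rows that do not move let the fingers close, or fill a call up. It gives the time, the measured TCP pose, the force, the opening and the grip force at its end, in the units of the state.
- get_state(): the state, without advancing time (a new reading comes with each control period).
- read_camera(name): name is "scene" or "top"; returns a dict with "color" (480x640x3 uint8, red, green, blue), "z_map" (480x640 float32, m along the optical axis (not along the pixel's ray), 0 where there is no reading), "fx", "fy", "cx", "cy" (pixels), "eye" and "attitude" of the camera in the world. Camera axes: x right, y up, looking along -z (the intrinsics and any distortion apply to the point x, -y, -z); pixel columns grow to the right and rows downward; lengths in m; the calibration is good to about 2 mm. A picture is of the moment at which its call begins.
- sign_off(): hands the job in; it is judged then, once.
The state is a dict: "time": time; "qpos": joint angles; "dq": joint speeds; "joint_efforts": joint torques, N m; "eef_pos": TCP position; "tcp_rot": TCP orientation; "contact_force": force on the tool from outside, world axes, zero at the start; "wrist_torque": the same for the moment, N m; "opening": opening from 0.0 (shut) to 1.0 (fully open); "finger_force": force on a finger pad.
Only numpy, scipy, OpenCV 4.12 (cv2) and the standard library are available. Lean on these libraries where they do the work, as an engineer would, in place of code of your own. Each camera call takes 0.05 s, during which the arm holds its last target. There are 200 camera calls.

## Working session

There is one attempt and no reset: what is moved stays moved. The work goes in short steps, Python scripts to look and compute and a tool call to move; the robot and the scene stay as the last step left them, time stands still between calls to the robot, and variables do not carry over. Pictures are saved under pics/ and viewed, at most 10 in all, crops included, and the job is handed in when it is done.

Besides the shell and the picture viewer there is one more tool, called after "Request:" as a command line: name --argument value ..., lists and objects as JSON in quotes. step_arm: Moves the arm, as the interface text tells. Its arguments: {"type":"object","properties":{"commands":{"type":"array"},"force":{"type":"number"}},"required":["commands"]}

```bash
mkdir -p pics
cat > h.py <<'E'
from plant import *
import numpy as np, cv2
from scipy.spatial.transform import Rotation as R
def att(c):
    a=np.array(c["attitude"],float)
    return a if a.shape==(3,3) else R.from_quat(a).as_matrix()
def cloud(c):
    z=c["z_map"];v,u=np.mgrid[0:480,0:640]
    P=np.stack([(u-c["cx"])/c["fx"]*z,-(v-c["cy"])/c["fy"]*z,-z],-1)
    W=P@att(c).T+np.array(c["eye"]);W[z<=0]=np.nan
    return W
def save(c,n): cv2.imwrite("pics/"+n,c["color"][:,:,::-1])
E
python3 - <<'E'
from h import *
for n in("scene","top"):
    c=read_camera(n);save(c,n+"1.png");np.savez(n+"1.npz",W=cloud(c),col=c["color"])
    print(n,{k:v for k,v in c.items() if k not in("color","z_map")},(c["z_map"]>0).mean())
print(get_state())
E
```

```text
scene {'fx': 495.88175052745726, 'fy': 495.88175052745726, 'cx': 314.6834600594848, 'cy': 237.754844005089, 'eye': array([ 0.24217134, -0.54669417,  0.55808085]), 'attitude': array([ 0.49509023, -0.11268993, -0.18297664,  0.84184689])} 0.9960677083333334
top {'fx': 604.2679134191862, 'fy': 604.2679134191862, 'cx': 322.22660971966644, 'cy': 237.20096185107334, 'eye': array([0.40795802, 0.17595622, 1.28917812]), 'attitude': array([-0.04601655,  0.04796678,  0.71378995, -0.69719837])} 0.9958040364583334
{'time': 0.1, 'qpos': array([ 1.01598558e+00,  2.87113025e-01,  1.57805485e+00,  4.38835709e-05,
        1.27860855e+00, -1.50015344e-01]), 'dq': array([ 3.46251306e-04, -2.66287168e-03, -2.79107631e-03,  7.41494078e-04,
       -1.35075301e-04,  6.71526997e-05]), 'joint_efforts': array([-3.42346666e-04, -4.07295370e+01, -2.93698937e+01, -1.61433354e-04,
        3.38268030e-03,  6.36092267e-06]), 'eef_pos': array([0.26550292, 0.6199664 , 0.24404837]), 'tcp_rot': array([ 2.01024757e-01,  9.79585552e-01, -1.01752886e-03, -3.96592323e-04]), 'contact_force': array([ 0.1436776 ,  0.05798464, -0.27681539]), 'wrist_torque': array([ 0.00481843,  0.06024124, -0.02517912]), 'finger_force': 0.0, 'opening': 0.9986887115425701}
```

View pics/scene1.png

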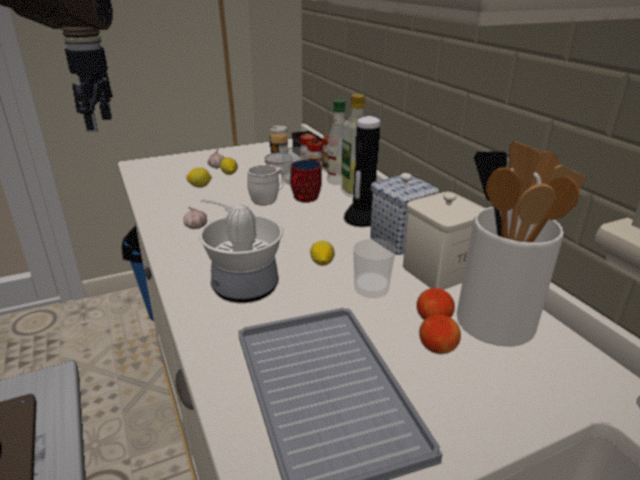

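View pics/top1.png

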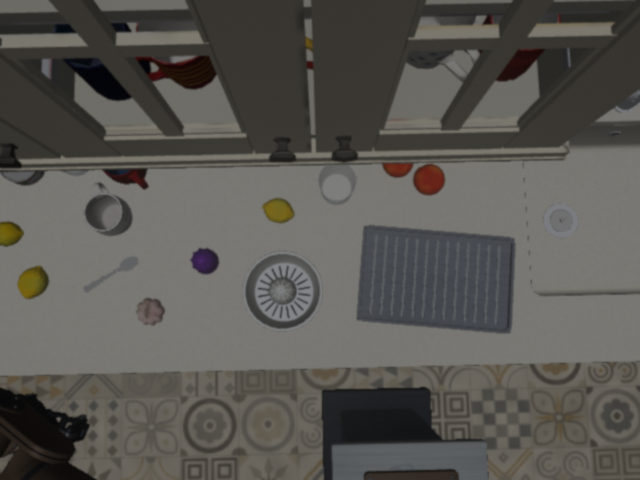

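Candidates for the cone: the white cone in the bowl on the press (top 283,291; scene 240,225), the purple look-alike (top 204,261), a white mug (top 104,213) and garlic (top 150,311). The white one on the press fits the description. The tray is at top (436,278), the glass at (337,184) and the lemon at (278,210).

Run:
```python
from h import *
a=np.load("scene1.npz");b=np.load("top1.npz")
def near(W,x,y,r): return np.hypot(W[...,0]-x,W[...,1]-y)<r
W=b["W"]; print("cone px",W[291,283],"purple",W[261,204],"tray",W[278,436],"glass",W[184,337],"lemon",W[210,278])
print("counter z",W[340,200],W[230,330])
p=W[291,283]
m=near(W,p[0],p[1],.09)
for n,lo,hi in(("rim",.108,.125),("cone",.125,.2)):
    for nm,V in(("top",W),("scene",a["W"])):
        q=V[near(V,p[0],p[1],.1)&(V[...,2]>lo)&(V[...,2]<hi)]
        (cx,cy),r=cv2.minEnclosingCircle(q[:,:2].astype(np.float32)); print(n,nm,len(q),cx,cy,r,q[:,2].max())
# tray: contour in top
m=(W[...,2]>.001)&(W[...,2]<.03)
col=b["col"].astype(int);g=cv2.GaussianBlur(b["col"],(3,3),0).astype(int)
mk=((g[...,2]-g[...,0]>6)&(W[...,2]<.04)).astype(np.uint8);mk[:200]=0;mk[345:]=0;mk[:,:345]=0;mk[:,525:]=0
mk=cv2.morphologyEx(mk,cv2.MORPH_CLOSE,np.ones((15,15)))
c=max(cv2.findContours(mk,0,2)[0],key=cv2.contourArea)
r=cv2.minAreaRect(c);bx=cv2.boxPoints(r);print("tray px",r)
for u,v in bx: print(u,v,W[int(v),int(u)])
# obstacles overhead
q=W[np.isfinite(W[...,0])&(W[...,2]>.25)&(W[...,0]>.2)&(W[...,1]<.5)];print("overhead xmin,zmin",q[:,0].min(),q[:,2].min(), np.percentile(q[:,:],[1,50,99],axis=0))
c=b["col"][225:355,180:350];s=a["col"][160:310,160:310]
o=np.hstack([cv2.resize(c,(400,400)),cv2.resize(s,(400,400))]);cv2.imwrite("pics/crop1.png",o[...,::-1])
```

```text
cone px [0.45905584 0.24572463 0.17224314] purple [0.5284331  0.41183503 0.06607941] tray [ 0.48653505 -0.06911541  0.00603654] glass [0.69386379 0.13579378 0.01189398] lemon [0.63231912 0.2609978  0.05358378]
counter z [0.36835876 0.43196685 0.00317788] [ 5.95704712e-01  1.53219925e-01 -2.83748667e-04]
rim top 1045 0.46209678053855896 0.25017687678337097 0.07711941003799438 0.12495996942230048
rim scene 1146 0.461487352848053 0.24649101495742798 0.07758242636919022 0.124992801001028
cone top 629 0.4615998864173889 0.24980594217777252 0.07571403682231903 0.1796055299412016
cone scene 782 0.46149852871894836 0.24489954113960266 0.02721685916185379 0.1744244599594778
tray px ((437.061767578125, 279.05340576171875), (152.5788116455078, 93.71549987792969), 4.820765495300293)
357.10437 319.3341 [0.40427835 0.10190185 0.01612396]
364.9801 225.95013 [0.60453144 0.07973394 0.00206746]
517.01917 238.7727 [ 0.56900392 -0.24927385 -0.0013513 ]
509.14343 332.15668 [ 0.36996579 -0.21401495  0.01525819]
overhead xmin,zmin 0.21727113615781266 0.48321588191537346 [[ 0.58584582 -0.11105445  0.53617733]
 [ 0.61291319  0.18514562  0.72537304]
 [ 0.74837637  0.48966506  0.91960464]]
```

View pics/crop1.png

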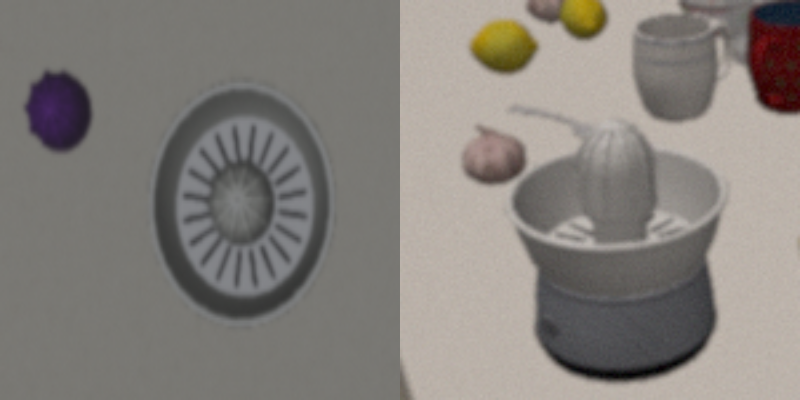

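The crop confirms the white ribbed cone in the bowl on the press; the purple one stands apart on the left of the crop. The axis is at about (0.4615, 0.248). The tray centre is at about (0.487, -0.070), yaw about -0.107.

Request:
step_arm --commands '[{"gripper": -1,"x": -33,"y": -26.5},{"gripper": -1,"x": -33,"y": -26.5},{"gripper": -1,"x": -33,"y": -26.5},{"gripper": -1,"x": -33,"y": -26.5},{"gripper": -1,"x": -33,"y": -26.5},{"gripper": -1,"x": -33,"y": -26.5},{"gripper": -1,"x": -33,"y": -26.5},{"gripper": -1,"x": -33,"y": -26.5},{"gripper": -1,"x": -33,"y": -26.5},{"gripper": -1,"x": -30,"y": -26}]' --force 60

```text
invalid input
```

Request:
step_arm --commands '[{"gripper": -1,"spin": 8.4},{"gripper": -1,"spin": 8.4},{"gripper": -1,"spin": 8.4},{"gripper": -1,"spin": 8.4},{"gripper": -1,"spin": 8.4},{"gripper": -1,"spin": 8.4},{"gripper": -1,"spin": 8.4},{"gripper": -1,"spin": 8},{"gripper": -1},{"gripper": -1}]'

```text
invalid input
```

```bash
cat > st.py <<'E'
from h import *
s=get_state();Rm=R.from_quat(s["tcp_rot"]).as_matrix()
def go(x,y,z):
    d=Rm.T@(np.array([x,y,z])-s["eef_pos"])*1000; print("tool shift mm",d.round(1))
print("t",round(s["time"],2),s["eef_pos"].round(4),"yang",np.degrees(np.arctan2(Rm[1,1],Rm[0,1])).round(1),"q",s["qpos"].round(2),"F",s["contact_force"].round(1),"M",s["wrist_torque"].round(2),"op",round(s["opening"],3),"ff",round(s["finger_force"],1))
E
python3 - <<'E'
from st import *
go(.4615,.248,.122)
E
```

```text
t 0.1 [0.2655 0.62   0.244 ] yang 66.8 q [ 1.02  0.29  1.58  0.    1.28 -0.15] F [ 0.1  0.1 -0.3] M [ 0.    0.06 -0.03] op 0.999 ff 0.0
tool shift mm [-326.7 -264.4  122.5]
```

Request:
step_arm --commands '[{"gripper": -1,"x": -33,"y": -26.5,"z": 0,"spin": 0},{"gripper": -1,"x": -33,"y": -26.5,"z": 0,"spin": 0},{"gripper": -1,"x": -33,"y": -26.5,"z": 0,"spin": 0},{"gripper": -1,"x": -33,"y": -26.5,"z": 0,"spin": 0},{"gripper": -1,"x": -33,"y": -26.5,"z": 0,"spin": 0},{"gripper": -1,"x": -33,"y": -26.5,"z": 0,"spin": 0},{"gripper": -1,"x": -33,"y": -26.5,"z": 0,"spin": 0},{"gripper": -1,"x": -33,"y": -26.5,"z": 0,"spin": 0},{"gripper": -1,"x": -33,"y": -26.5,"z": 0,"spin": 0},{"gripper": -1,"x": -30,"y": -26,"z": 0,"spin": 0}]' --force 60

```text
time: 1.1
eef_pos: [0.4626, 0.2467, 0.2449]
tcp_rot: [0.201, 0.98, -0.0, -0.0]
contact_force: [0.6, -0.4, -0.3]
opening: 0.994
finger_force: 0.0
```

Request:
step_arm --commands '[{"gripper": -1,"x": 0,"y": 0,"z": 0,"spin": 8.4},{"gripper": -1,"x": 0,"y": 0,"z": 0,"spin": 8.4},{"gripper": -1,"x": 0,"y": 0,"z": 0,"spin": 8.4},{"gripper": -1,"x": 0,"y": 0,"z": 0,"spin": 8.4},{"gripper": -1,"x": 0,"y": 0,"z": 5,"spin": 8.4},{"gripper": -1,"x": 0,"y": 0,"z": 10,"spin": 8.4},{"gripper": -1,"x": 0,"y": 0,"z": 10,"spin": 8.4},{"gripper": -1,"x": 0,"y": 0,"z": 10,"spin": 8},{"gripper": -1,"x": 0,"y": 0,"z": 5,"spin": 0},{"gripper": -1,"x": 0,"y": 0,"z": 0,"spin": 0}]'

```text
time: 2.1
eef_pos: [0.4615, 0.2483, 0.2041]
tcp_rot: [0.706, 0.708, -0.001, -0.001]
contact_force: [-0.8, -0.1, -0.1]
opening: 1.004
finger_force: 0.0
```

Run:
```python
from st import *
go(.4615,.248,.122)
c=read_camera("scene");save(c,"s2.png");W=cloud(c)
t=read_camera("top");V=cloud(t)
for n,U in(("scene",W),("top",V)):
    for nm,lo,hi in(("rim",.11,.122),("cone",.13,.165)):
        q=U[(np.hypot(U[...,0]-.4615,U[...,1]-.248)<(.085 if nm=="rim" else .04))&(U[...,2]>lo)&(U[...,2]<hi)]
        if len(q)<20: continue
        # algebraic circle fit
        A=np.c_[2*q[:,:2],np.ones(len(q))];s_=np.linalg.lstsq(A,(q[:,:2]**2).sum(1),rcond=None)[0]
        print(n,nm,len(q),s_[:2].round(4),np.sqrt(s_[2]+s_[0]**2+s_[1]**2).round(4))
```

```text
t 2.1 [0.4615 0.2483 0.2041] yang 0.2 q [ 0.3  -0.01  1.98  0.    1.17  0.3 ] F [-0.8 -0.1 -0.1] M [ 0.03 -0.01  0.06] op 1.004 ff 0.0
tool shift mm [-0.3  0.2 82.1]
scene rim 977 [0.4618 0.247 ] 0.0673
scene cone 563 [0.4616 0.2451] 0.0215
top rim 216 [0.4616 0.2493] 0.0724
```

View pics/s2.png

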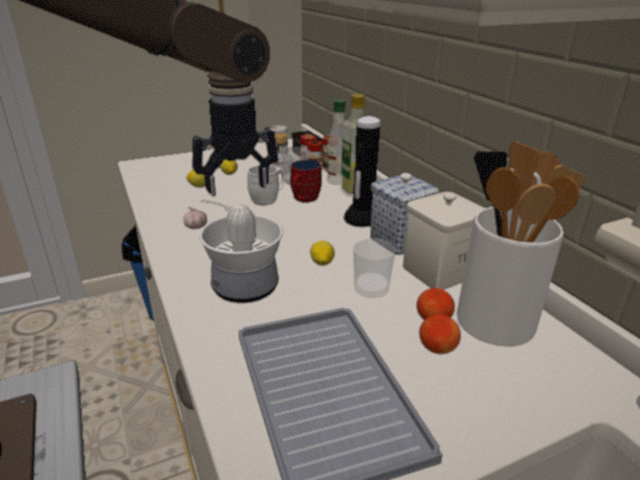

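The gripper hangs open and centred over the cone (scene 240,215), fingers either side, nothing in the way. I go down and grip gently.

Request:
step_arm --commands '[{"gripper": -1,"x": 0,"y": 0,"z": 15,"spin": 0},{"gripper": -1,"x": 0,"y": 0,"z": 20,"spin": 0},{"gripper": -1,"x": 0,"y": 0,"z": 20,"spin": 0},{"gripper": -1,"x": 0,"y": 0,"z": 15,"spin": 0},{"gripper": -1,"x": 0,"y": 0,"z": 8,"spin": 0},{"gripper": -1,"x": 0,"y": 0,"z": 3,"spin": 0},{"gripper": 0.2,"x": 0,"y": 0,"z": 0,"spin": 0},{"gripper": 0.4,"x": 0,"y": 0,"z": 0,"spin": 0},{"gripper": 0.6,"x": 0,"y": 0,"z": 0,"spin": 0},{"gripper": 1,"x": 0,"y": 0,"z": 0,"spin": 0}]' --force 50

```text
time: 3.2
eef_pos: [0.4626, 0.2486, 0.1253]
tcp_rot: [0.707, 0.707, 0.0, 0.0]
contact_force: [-1.7, 0.3, 2.4]
opening: 0.626
finger_force: 53.6
```

Request:
step_arm --commands '[{"gripper": 1,"x": 0,"y": 0,"z": 0,"spin": 0},{"gripper": 1,"x": 0,"y": 0,"z": 0,"spin": 0},{"gripper": 1,"x": 0,"y": 0,"z": 0,"spin": 0},{"gripper": 1,"x": 0,"y": 0,"z": 0,"spin": 2},{"gripper": 1,"x": 0,"y": 0,"z": 0,"spin": 4},{"gripper": 1,"x": 0,"y": 0,"z": 0,"spin": 8},{"gripper": 1,"x": 0,"y": 0,"z": 0,"spin": 8},{"gripper": 1,"x": 0,"y": 0,"z": 0,"spin": 8},{"gripper": 1,"x": 0,"y": 0,"z": 0,"spin": 8},{"gripper": 1,"x": 0,"y": 0,"z": 0,"spin": 8}]'

```text
time: 4.2
eef_pos: [0.463, 0.2484, 0.1253]
tcp_rot: [0.928, 0.373, 0.001, 0.001]
contact_force: [-2.2, -1.7, 5.9]
opening: 0.624
finger_force: 53.8
```

```bash
python3 st.py
```

```text
t 4.2 [0.463  0.2484 0.1253] yang -46.2 q [ 0.3   0.09  2.04 -0.    1.01  1.11] F [-2.2 -1.7  5.9] M [-0.39  0.42  0.27] op 0.624 ff 53.8
```

Request:
step_arm --commands '[{"gripper": 1,"x": 0,"y": 0,"z": 0,"spin": -8},{"gripper": 1,"x": 0,"y": 0,"z": -0.3,"spin": -8},{"gripper": 1,"x": 0,"y": 0,"z": -0.3,"spin": -8},{"gripper": 1,"x": 0,"y": 0,"z": -0.3,"spin": -8},{"gripper": 1,"x": 0,"y": 0,"z": -0.3,"spin": -8},{"gripper": 1,"x": 0,"y": 0,"z": -0.3,"spin": -8},{"gripper": 1,"x": 0,"y": 0,"z": -0.3,"spin": -8},{"gripper": 1,"x": 0,"y": 0,"z": -0.3,"spin": -8},{"gripper": 1,"x": 0,"y": 0,"z": -0.3,"spin": -8},{"gripper": 1,"x": 0,"y": 0,"z": -0.3,"spin": -8}]'

```text
time: 5.2
eef_pos: [0.4619, 0.2486, 0.1259]
tcp_rot: [0.467, 0.884, 0.0, -0.0]
contact_force: [-0.8, 0.8, -2.4]
opening: 0.629
finger_force: 53.3
```

Request:
step_arm --commands '[{"gripper": 1,"x": 0,"y": 0,"z": 0,"spin": 8},{"gripper": 1,"x": 0,"y": 0,"z": -0.3,"spin": 8},{"gripper": 1,"x": 0,"y": 0,"z": -0.3,"spin": 8},{"gripper": 1,"x": 0,"y": 0,"z": -0.3,"spin": 8},{"gripper": 1,"x": 0,"y": 0,"z": -0.3,"spin": 8},{"gripper": 1,"x": 0,"y": 0,"z": -0.3,"spin": 8},{"gripper": 1,"x": 0,"y": 0,"z": -0.3,"spin": 8},{"gripper": 1,"x": 0,"y": 0,"z": -0.3,"spin": 8},{"gripper": 1,"x": 0,"y": 0,"z": -0.3,"spin": 8},{"gripper": 1,"x": 0,"y": 0,"z": -0.3,"spin": 8}]'

```text
time: 6.2
eef_pos: [0.4613, 0.2486, 0.128]
tcp_rot: [0.928, 0.372, -0.001, -0.0]
contact_force: [-0.2, 1.9, -4.2]
opening: 0.63
finger_force: 53.5
```

Request:
step_arm --commands '[{"gripper": 1,"x": 0,"y": 0,"z": 0,"spin": -8},{"gripper": 1,"x": 0,"y": 0,"z": -0.3,"spin": -8},{"gripper": 1,"x": 0,"y": 0,"z": -0.3,"spin": -8},{"gripper": 1,"x": 0,"y": 0,"z": -0.3,"spin": -8},{"gripper": 1,"x": 0,"y": 0,"z": -0.3,"spin": -8},{"gripper": 1,"x": 0,"y": 0,"z": -0.3,"spin": -8},{"gripper": 1,"x": 0,"y": 0,"z": -0.3,"spin": -8},{"gripper": 1,"x": 0,"y": 0,"z": -0.3,"spin": -8},{"gripper": 1,"x": 0,"y": 0,"z": -0.3,"spin": -8},{"gripper": 1,"x": 0,"y": 0,"z": -0.3,"spin": -8}]'

```text
time: 7.2
eef_pos: [0.4616, 0.2483, 0.1309]
tcp_rot: [0.467, 0.884, -0.0, -0.001]
contact_force: [-0.2, -0.5, -2.4]
opening: 0.625
finger_force: 53.8
```

Request:
step_arm --commands '[{"gripper": 1,"x": 0,"y": 0,"z": 0,"spin": 8},{"gripper": 1,"x": 0,"y": 0,"z": -0.3,"spin": 8},{"gripper": 1,"x": 0,"y": 0,"z": -0.3,"spin": 8},{"gripper": 1,"x": 0,"y": 0,"z": -0.3,"spin": 8},{"gripper": 1,"x": 0,"y": 0,"z": -0.3,"spin": 8},{"gripper": 1,"x": 0,"y": 0,"z": -0.3,"spin": 8},{"gripper": 1,"x": 0,"y": 0,"z": -0.3,"spin": 8},{"gripper": 1,"x": 0,"y": 0,"z": -0.3,"spin": 8},{"gripper": 1,"x": 0,"y": 0,"z": -0.3,"spin": 8},{"gripper": 1,"x": 0,"y": 0,"z": -0.3,"spin": 8}]'

```text
time: 8.2
eef_pos: [0.4613, 0.2486, 0.1334]
tcp_rot: [0.928, 0.372, -0.001, -0.0]
contact_force: [-1.7, 0.7, -2.9]
opening: 0.626
finger_force: 53.6
```

Request:
step_arm --commands '[{"gripper": 1,"x": 0,"y": 0,"z": 0,"spin": -8},{"gripper": 1,"x": 0,"y": 0,"z": -0.3,"spin": -8},{"gripper": 1,"x": 0,"y": 0,"z": -0.3,"spin": -8},{"gripper": 1,"x": 0,"y": 0,"z": -0.3,"spin": -8},{"gripper": 1,"x": 0,"y": 0,"z": -0.3,"spin": -8},{"gripper": 1,"x": 0,"y": 0,"z": -0.3,"spin": -8},{"gripper": 1,"x": 0,"y": 0,"z": -0.3,"spin": -8},{"gripper": 1,"x": 0,"y": 0,"z": -0.3,"spin": -8},{"gripper": 1,"x": 0,"y": 0,"z": -0.3,"spin": -8},{"gripper": 1,"x": 0,"y": 0,"z": -0.3,"spin": -8}]'

```text
time: 9.2
eef_pos: [0.4614, 0.248, 0.1359]
tcp_rot: [0.467, 0.884, -0.001, -0.001]
contact_force: [1.4, -1.5, -2.5]
opening: 0.624
finger_force: 53.8
```

Request:
step_arm --commands '[{"gripper": 1,"x": 0,"y": 0,"z": 0,"spin": 8},{"gripper": 1,"x": 0,"y": 0,"z": -0.3,"spin": 8},{"gripper": 1,"x": 0,"y": 0,"z": -0.3,"spin": 8},{"gripper": 1,"x": 0,"y": 0,"z": -0.3,"spin": 8},{"gripper": 1,"x": 0,"y": 0,"z": -0.3,"spin": 8},{"gripper": 1,"x": 0,"y": 0,"z": -0.3,"spin": 8},{"gripper": 1,"x": 0,"y": 0,"z": -0.3,"spin": 8},{"gripper": 1,"x": 0,"y": 0,"z": -0.3,"spin": 8},{"gripper": 1,"x": 0,"y": 0,"z": -0.3,"spin": 8},{"gripper": 1,"x": 0,"y": 0,"z": -0.3,"spin": 8}]'

```text
time: 10.2
eef_pos: [0.4614, 0.2488, 0.1389]
tcp_rot: [0.928, 0.372, -0.0, -0.0]
contact_force: [1.5, 2.0, -3.8]
opening: 0.626
finger_force: 53.6
```

Request:
step_arm --commands '[{"gripper": 1,"x": 0,"y": 0,"z": 0,"spin": -8},{"gripper": 1,"x": 0,"y": 0,"z": -0.3,"spin": -8},{"gripper": 1,"x": 0,"y": 0,"z": -0.3,"spin": -8},{"gripper": 1,"x": 0,"y": 0,"z": -0.3,"spin": -8},{"gripper": 1,"x": 0,"y": 0,"z": -0.3,"spin": -8},{"gripper": 1,"x": 0,"y": 0,"z": -0.3,"spin": -8},{"gripper": 1,"x": 0,"y": 0,"z": -0.3,"spin": -8},{"gripper": 1,"x": 0,"y": 0,"z": -0.3,"spin": -8},{"gripper": 1,"x": 0,"y": 0,"z": -0.3,"spin": -8},{"gripper": 1,"x": 0,"y": 0,"z": -0.3,"spin": -8}]'

```text
time: 11.2
eef_pos: [0.462, 0.2486, 0.1425]
tcp_rot: [0.467, 0.884, 0.0, -0.0]
contact_force: [-0.3, 0.1, -0.9]
opening: 0.632
finger_force: 53.9
```

Request:
step_arm --commands '[{"gripper": 1,"x": 0,"y": 0,"z": 0,"spin": 8},{"gripper": 1,"x": 0,"y": 0,"z": -0.3,"spin": 8},{"gripper": 1,"x": 0,"y": 0,"z": -0.3,"spin": 8},{"gripper": 1,"x": 0,"y": 0,"z": -0.3,"spin": 8},{"gripper": 1,"x": 0,"y": 0,"z": -0.3,"spin": 8},{"gripper": 1,"x": 0,"y": 0,"z": -0.3,"spin": 8},{"gripper": 1,"x": 0,"y": 0,"z": -0.3,"spin": 8},{"gripper": 1,"x": 0,"y": 0,"z": -0.3,"spin": 8},{"gripper": 1,"x": 0,"y": 0,"z": -0.3,"spin": 8},{"gripper": 1,"x": 0,"y": 0,"z": -0.3,"spin": 8}]'

```text
time: 12.2
eef_pos: [0.4619, 0.2485, 0.145]
tcp_rot: [0.928, 0.372, -0.0, -0.0]
contact_force: [0.4, 0.1, -0.4]
opening: 0.628
finger_force: 53.8
```

Request:
step_arm --commands '[{"gripper": 1,"x": 0,"y": 0,"z": 0,"spin": -8},{"gripper": 1,"x": 0,"y": 0,"z": -0.3,"spin": -8},{"gripper": 1,"x": 0,"y": 0,"z": -0.3,"spin": -8},{"gripper": 1,"x": 0,"y": 0,"z": -0.3,"spin": -8},{"gripper": 1,"x": 0,"y": 0,"z": -0.3,"spin": -8},{"gripper": 1,"x": 0,"y": 0,"z": -0.3,"spin": -8},{"gripper": 1,"x": 0,"y": 0,"z": -0.3,"spin": -8},{"gripper": 1,"x": 0,"y": 0,"z": -0.3,"spin": -8},{"gripper": 1,"x": 0,"y": 0,"z": -0.3,"spin": -8},{"gripper": 1,"x": 0,"y": 0,"z": -0.3,"spin": -8}]'

```text
time: 13.2
eef_pos: [0.4619, 0.2485, 0.1477]
tcp_rot: [0.467, 0.884, -0.0, -0.0]
contact_force: [-0.1, 1.0, -0.8]
opening: 0.622
finger_force: 53.8
```

Run:
```python
from st import *
c=read_camera("scene");cv2.imwrite("pics/s3.png",cv2.resize(c["color"][60:320,100:400],(600,520))[...,::-1])
```

```text
t 13.2 [0.4619 0.2485 0.1477] yang 34.3 q [ 0.3   0.06  2.03  0.    1.06 -0.3 ] F [-0.1  1.  -0.8] M [-0.01 -0.02 -0.  ] op 0.622 ff 53.8
```

View pics/s3.png

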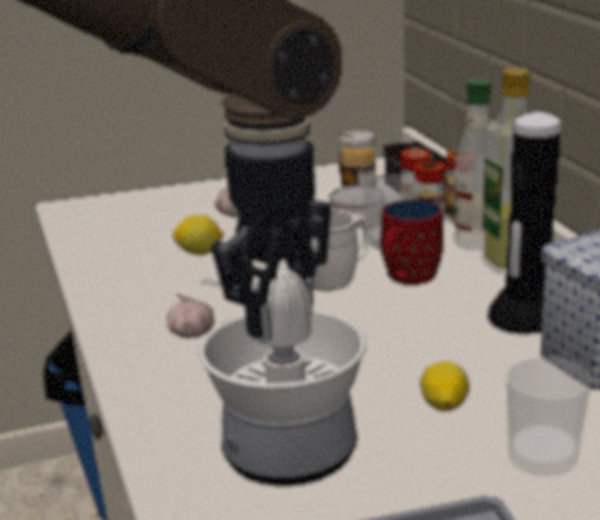

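The cone is off the spindle (steel shaft visible at crop 285,352), and the press and bowl have stayed put. I lift and carry.

Request:
step_arm --commands '[{"gripper": 1,"x": 0,"y": 0,"z": -5,"spin": 0},{"gripper": 1,"x": 0,"y": 0,"z": -15,"spin": 0},{"gripper": 1,"x": 0,"y": 0,"z": -20,"spin": 0},{"gripper": 1,"x": 0,"y": 0,"z": -15,"spin": 0},{"gripper": 1,"x": -20,"y": -12,"z": 0,"spin": 0},{"gripper": 1,"x": -35,"y": -22,"z": 0,"spin": 0},{"gripper": 1,"x": -37,"y": -23.5,"z": 0,"spin": 0},{"gripper": 1,"x": -37,"y": -23.5,"z": 0,"spin": 0},{"gripper": 1,"x": -37,"y": -23.5,"z": 0,"spin": 0},{"gripper": 1,"x": -37,"y": -23.5,"z": 0,"spin": 0}]'

```text
time: 14.25
eef_pos: [0.4698, 0.007, 0.205]
tcp_rot: [0.47, 0.883, 0.0, 0.001]
contact_force: [0.5, -0.8, -1.3]
opening: 0.627
finger_force: 53.8
```

Request:
step_arm --commands '[{"gripper": 1,"x": -37,"y": -23.5,"z": 0,"spin": 0},{"gripper": 1,"x": -37,"y": -23.5,"z": 0,"spin": 0},{"gripper": 1,"x": -37,"y": -23.5,"z": 0,"spin": 0},{"gripper": 1,"x": -35.5,"y": -22,"z": 0,"spin": 0},{"gripper": 1,"x": 0,"y": 0,"z": 10,"spin": 8},{"gripper": 1,"x": 0,"y": 0,"z": 20,"spin": 8},{"gripper": 1,"x": 0,"y": 0,"z": 20,"spin": 8},{"gripper": 1,"x": 0,"y": 0,"z": 20,"spin": 8},{"gripper": 1,"x": 0,"y": 0,"z": 20,"spin": 8},{"gripper": 1,"x": 0,"y": 0,"z": 10,"spin": 0}]'

```text
time: 15.25
eef_pos: [0.4744, -0.1643, 0.1028]
tcp_rot: [0.743, 0.669, -0.0, -0.001]
contact_force: [-0.9, -0.0, -1.3]
opening: 0.629
finger_force: 53.8
```

Run:
```python
from st import *
go(.477,-.1645,.0213)
c=read_camera("scene");save(c,"s4.png");W=cloud(c)
x,y,_=s["eef_pos"]
# cone bottom edge
col=c["color"].astype(int)
m=(np.hypot(W[...,0]-x,W[...,1]-y)<.035)&(W[...,2]>.025)&(col.min(-1)>90)
q=W[m];print("cone pts",m.sum(),"zmin",np.percentile(q[:,2],[0,1,2,5]).round(4),"zmax",q[:,2].max().round(4)) if m.sum() else 0
# tray floor
t=(np.hypot(W[...,0]-.487,W[...,1]+.07)<.05);print("tray floor z",np.nanmedian(W[t][:,2]))
```

```text
t 15.25 [ 0.4744 -0.1643  0.1028] yang -6.0 q [-0.54  0.08  2.1  -0.    0.96 -0.43] F [-0.9 -0.  -1.3] M [ 0.03  0.02 -0.01] op 0.629 ff 53.8
tool shift mm [-0.   2.7 81.5]
cone pts 2588 zmin [0.0859 0.0879 0.0891 0.0927] zmax 0.2867
tray floor z 0.3694570102086148
```

View pics/s4.png

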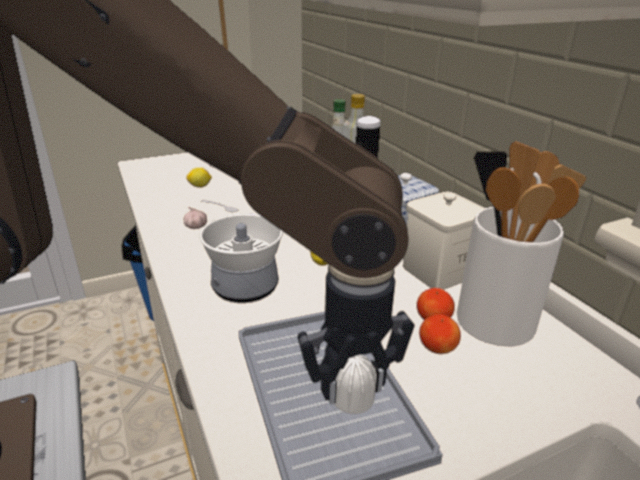

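The cone hangs upright over the tray at scene (353,385), with its underside about 17 mm below the TCP. The press stands undisturbed at (240,255). I lower it.

Request:
step_arm --commands '[{"gripper": 1,"x": 0,"y": 3,"z": 10,"spin": 0},{"gripper": 1,"x": 0,"y": 0,"z": 15,"spin": 0},{"gripper": 1,"x": 0,"y": 0,"z": 15,"spin": 0},{"gripper": 1,"x": 0,"y": 0,"z": 15,"spin": 0},{"gripper": 1,"x": 0,"y": 0,"z": 10,"spin": 0},{"gripper": 1,"x": 0,"y": 0,"z": 8,"spin": 0},{"gripper": 1,"x": 0,"y": 0,"z": 4,"spin": 0},{"gripper": 1,"x": 0,"y": 0,"z": 2,"spin": 0},{"gripper": 1,"x": 0,"y": 0,"z": 1,"spin": 0},{"gripper": 1,"x": 0,"y": 0,"z": 0,"spin": 0}]'

```text
time: 16.3
eef_pos: [0.4782, -0.165, 0.024]
tcp_rot: [0.743, 0.669, 0.0, 0.0]
contact_force: [-0.0, -0.9, -0.7]
opening: 0.628
finger_force: 53.8
```

Request:
step_arm --commands '[{"gripper": 1,"x": 0,"y": 0,"z": 1,"spin": 0},{"gripper": 1,"x": 0,"y": 0,"z": 0.7,"spin": 0},{"gripper": 1,"x": 0,"y": 0,"z": 0.7,"spin": 0},{"gripper": 1,"x": 0,"y": 0,"z": 0.7,"spin": 0},{"gripper": 1,"x": 0,"y": 0,"z": 0,"spin": 0},{"gripper": 1,"x": 0,"y": 0,"z": 0,"spin": 0},{"gripper": 1,"x": 0,"y": 0,"z": 0,"spin": 0},{"gripper": 1,"x": 0,"y": 0,"z": 0,"spin": 0},{"gripper": 1,"x": 0,"y": 0,"z": 0,"spin": 0},{"gripper": 1,"x": 0,"y": 0,"z": 0,"spin": 0}]'

```text
time: 17.3
eef_pos: [0.478, -0.1649, 0.0214]
tcp_rot: [0.743, 0.669, -0.0, -0.0]
contact_force: [-1.1, 1.2, 5.5]
opening: 0.627
finger_force: 54.3
```

Request:
step_arm --commands '[{"gripper": -0.35,"x": 0,"y": 0,"z": 0,"spin": 0},{"gripper": -0.5,"x": 0,"y": 0,"z": 0,"spin": 0},{"gripper": -0.8,"x": 0,"y": 0,"z": 0,"spin": 0},{"gripper": -1,"x": 0,"y": 0,"z": 0,"spin": 0},{"gripper": -1,"x": 0,"y": 0,"z": -10,"spin": 0},{"gripper": -1,"x": 0,"y": 0,"z": -30,"spin": 0},{"gripper": -1,"x": 0,"y": 0,"z": -40,"spin": 0},{"gripper": -1,"x": 0,"y": 0,"z": -40,"spin": 0},{"gripper": -1,"x": 0,"y": 0,"z": -40,"spin": 0},{"gripper": -1,"x": 0,"y": 0,"z": -30,"spin": 0}]'

```text
time: 18.3
eef_pos: [0.4785, -0.1651, 0.2144]
tcp_rot: [0.743, 0.669, 0.001, 0.002]
contact_force: [1.4, -0.3, -0.2]
opening: 0.996
finger_force: 0.0
```

Run:
```python
from st import *
go(.4618,.2485,s["eef_pos"][2])
t=read_camera("top");save(t,"t5.png")
```

```text
t 18.3 [ 0.4785 -0.1651  0.2144] yang -6.0 q [-0.53 -0.06  2.02  0.    1.18 -0.43] F [ 1.4 -0.3 -0.2] M [-0.   -0.06  0.04] op 0.996 ff 0.0
tool shift mm [409.6 -59.7  -0.9]
```

View pics/t5.png

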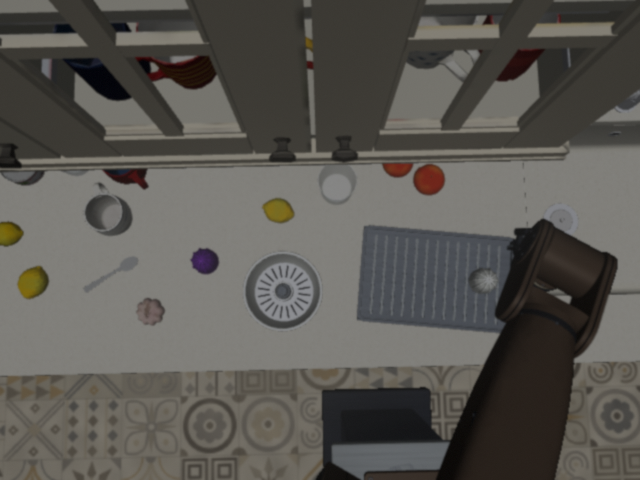

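The cone stands in the tray (top 484,280), and the bowl and press are unmoved at (283,291). Back to the press for the bowl.

Request:
step_arm --commands '[{"gripper": -0.4,"x": 35,"y": -5,"z": 0,"spin": 0},{"gripper": -0.4,"x": 42,"y": -6,"z": 0,"spin": 0},{"gripper": -0.4,"x": 42,"y": -6,"z": 0,"spin": 0},{"gripper": -0.4,"x": 42,"y": -6,"z": 0,"spin": 0},{"gripper": -0.4,"x": 42,"y": -6,"z": 0,"spin": 0},{"gripper": -0.4,"x": 42,"y": -6,"z": 0,"spin": 0},{"gripper": -0.4,"x": 42,"y": -6,"z": 0,"spin": 0},{"gripper": -0.4,"x": 42,"y": -6,"z": 0,"spin": 0},{"gripper": -0.4,"x": 42,"y": -6,"z": 0,"spin": 0},{"gripper": -0.4,"x": 38,"y": -6.5,"z": 0,"spin": 0}]'

```text
time: 19.35
eef_pos: [0.461, 0.2501, 0.2111]
tcp_rot: [0.743, 0.669, 0.0, 0.0]
contact_force: [1.6, 0.6, 0.2]
opening: 0.698
finger_force: 0.0
```

Request:
step_arm --commands '[{"gripper": -0.4,"x": 0,"y": 0,"z": 0,"spin": 0},{"gripper": -0.4,"x": 0,"y": 0,"z": 10,"spin": 0},{"gripper": -0.4,"x": 0,"y": 0,"z": 20,"spin": 0},{"gripper": -0.4,"x": 0,"y": 0,"z": 15,"spin": 0},{"gripper": -0.4,"x": 0,"y": 0,"z": 10,"spin": 0},{"gripper": -0.4,"x": 0,"y": 0,"z": 0,"spin": 0},{"gripper": -0.4,"x": 0,"y": 0,"z": 0,"spin": 0},{"gripper": -0.4,"x": 0,"y": 0,"z": 0,"spin": 0},{"gripper": -0.4,"x": 0,"y": 0,"z": 0,"spin": 0},{"gripper": -0.4,"x": 0,"y": 0,"z": 0,"spin": 0}]'

```text
time: 20.35
eef_pos: [0.4618, 0.2483, 0.1562]
tcp_rot: [0.743, 0.669, 0.001, 0.0]
contact_force: [-0.1, -0.2, 0.4]
opening: 0.704
finger_force: 0.0
```

Run:
```python
from st import *
go(.4618,.2485,.095)
```

```text
t 20.35 [0.4618 0.2483 0.1562] yang -6.0 q [ 0.3   0.05  2.02 -0.    1.07  0.4 ] F [-0.1 -0.2  0.4] M [-0.01  0.01  0.04] op 0.704 ff 0.0
tool shift mm [ 0.2 -0.1 61.2]
```

Request:
step_arm --commands '[{"gripper": -0.4,"x": 0,"y": 0,"z": 10,"spin": 0},{"gripper": -0.4,"x": 0,"y": 0,"z": 15,"spin": 0},{"gripper": -0.4,"x": 0,"y": 0,"z": 15,"spin": 0},{"gripper": -0.4,"x": 0,"y": 0,"z": 11,"spin": 0},{"gripper": -0.4,"x": 0,"y": 0,"z": 6,"spin": 0},{"gripper": -0.4,"x": 0,"y": 0,"z": 3,"spin": 0},{"gripper": -0.4,"x": 0,"y": 0,"z": 0,"spin": 0},{"gripper": 0,"x": 0,"y": 0,"z": 0,"spin": 0},{"gripper": 0.3,"x": 0,"y": 0,"z": 0,"spin": 0},{"gripper": 1,"x": 0,"y": 0,"z": 0,"spin": 0}]' --force 40

```text
time: 21.35
eef_pos: [0.4622, 0.2484, 0.0965]
tcp_rot: [0.743, 0.669, 0.001, 0.001]
contact_force: [-0.3, 0.5, 1.7]
opening: 0.423
finger_force: 40.4
```

Request:
step_arm --commands '[{"gripper": 1,"x": 0,"y": 0,"z": 0,"spin": 0},{"gripper": 1,"x": 0,"y": 0,"z": 0,"spin": 0},{"gripper": 1,"x": 0,"y": 0,"z": 0,"spin": 0},{"gripper": 1,"x": 0,"y": 0,"z": 0,"spin": 0},{"gripper": 1,"x": 0,"y": 0,"z": -1,"spin": 0},{"gripper": 1,"x": 0,"y": 0,"z": -2,"spin": 0},{"gripper": 1,"x": 0,"y": 0,"z": -3,"spin": 0},{"gripper": 1,"x": 0,"y": 0,"z": -3,"spin": 0},{"gripper": 1,"x": 0,"y": 0,"z": 0,"spin": 0},{"gripper": 1,"x": 0,"y": 0,"z": 0,"spin": 0}]'

```text
time: 22.35
eef_pos: [0.4612, 0.2481, 0.1044]
tcp_rot: [0.743, 0.669, -0.0, -0.0]
contact_force: [-0.0, 0.2, -1.3]
opening: 0.421
finger_force: 40.3
```

```bash
python3 st.py
```

```text
t 22.35 [0.4612 0.2481 0.1044] yang -6.0 q [0.3  0.12 2.05 0.   0.97 0.4 ] F [-0.   0.2 -1.3] M [-0.   -0.11 -0.01] op 0.421 ff 40.3
```

Request:
step_arm --commands '[{"gripper": 1,"x": 0,"y": 0,"z": -5,"spin": 0},{"gripper": 1,"x": 0,"y": 0,"z": -10,"spin": 0},{"gripper": 1,"x": 0,"y": 0,"z": -15,"spin": 0},{"gripper": 1,"x": 0,"y": 0,"z": -15,"spin": 0},{"gripper": 1,"x": 0,"y": 0,"z": -15,"spin": 0},{"gripper": 1,"x": 0,"y": 0,"z": -15,"spin": 0},{"gripper": 1,"x": 0,"y": 0,"z": -15,"spin": 0},{"gripper": 1,"x": 0,"y": 0,"z": -10,"spin": 0},{"gripper": 1,"x": 0,"y": 0,"z": -5,"spin": 0},{"gripper": 1,"x": 0,"y": 0,"z": 0,"spin": 0}]'

```text
time: 23.35
eef_pos: [0.4617, 0.2483, 0.2104]
tcp_rot: [0.743, 0.669, 0.001, 0.0]
contact_force: [0.3, 0.3, -1.0]
opening: 0.424
finger_force: 40.3
```

Request:
step_arm --commands '[{"gripper": 1,"x": -10,"y": 2,"z": 0,"spin": 0},{"gripper": 1,"x": -22,"y": 5,"z": 0,"spin": 0},{"gripper": 1,"x": -30,"y": 7,"z": 0,"spin": 0},{"gripper": 1,"x": -35,"y": 8,"z": 0,"spin": 0},{"gripper": 1,"x": -40,"y": 10,"z": 0,"spin": 0},{"gripper": 1,"x": -40,"y": 10,"z": 0,"spin": 0},{"gripper": 1,"x": -35,"y": 8,"z": 0,"spin": 0},{"gripper": 1,"x": -25,"y": 6,"z": 0,"spin": 0},{"gripper": 1,"x": -12,"y": 3,"z": 0,"spin": 0},{"gripper": 1,"x": -3,"y": 0,"z": 0,"spin": 0}]'

```text
time: 24.35
eef_pos: [0.4934, -0.0098, 0.2088]
tcp_rot: [0.744, 0.668, -0.0, -0.001]
contact_force: [-0.7, -0.4, -2.1]
opening: 0.426
finger_force: 40.3
```

Run:
```python
from st import *
go(.4936,-.0084,.031)
c=read_camera("scene");save(c,"s6.png")
```

```text
t 24.35 [ 0.4934 -0.0098  0.2088] yang -6.1 q [-0.23 -0.09  2.05  0.    1.18 -0.12] F [-0.7 -0.4 -2.1] M [ 0.05  0.03 -0.01] op 0.426 ff 40.3
tool shift mm [  1.4   0.3 177.8]
```

View pics/s6.png

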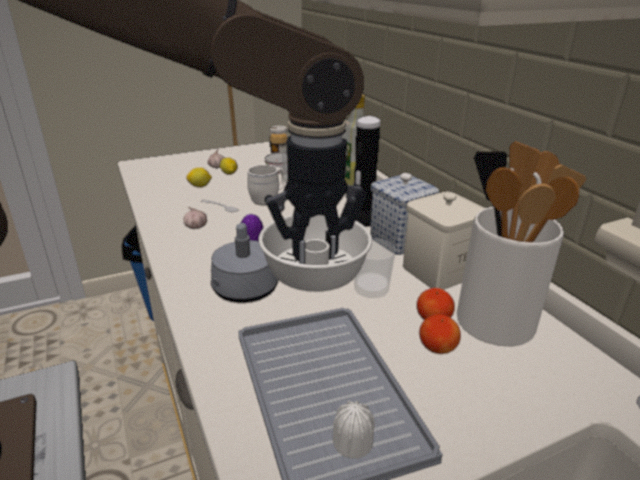

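The bowl is held level (scene 315,250), the press stands in place (243,268) and the cone stands in the tray (353,430). I lower the bowl.

Request:
step_arm --commands '[{"gripper": 1,"x": 0,"y": 0,"z": 10,"spin": 0},{"gripper": 1,"x": 0,"y": 0,"z": 20,"spin": 0},{"gripper": 1,"x": 0,"y": 0,"z": 25,"spin": 0},{"gripper": 1,"x": 0,"y": 0,"z": 25,"spin": 0},{"gripper": 1,"x": 0,"y": 0,"z": 25,"spin": 0},{"gripper": 1,"x": 0,"y": 0,"z": 25,"spin": 0},{"gripper": 1,"x": 0,"y": 0,"z": 20,"spin": 0},{"gripper": 1,"x": 0,"y": 0,"z": 13,"spin": 0},{"gripper": 1,"x": 0,"y": 0,"z": 7,"spin": 0},{"gripper": 1,"x": 0,"y": 0,"z": 3,"spin": 0}]'

```text
time: 25.4
eef_pos: [0.4936, -0.008, 0.036]
tcp_rot: [0.743, 0.67, -0.0, -0.0]
contact_force: [0.5, -0.2, -1.2]
opening: 0.428
finger_force: 40.3
```

Request:
step_arm --commands '[{"gripper": 1,"x": 0,"y": 0,"z": 1,"spin": 0},{"gripper": 1,"x": 0,"y": 0,"z": 1,"spin": 0},{"gripper": 1,"x": 0,"y": 0,"z": 0.5,"spin": 0},{"gripper": 1,"x": 0,"y": 0,"z": 0.5,"spin": 0},{"gripper": 1,"x": 0,"y": 0,"z": 0,"spin": 0},{"gripper": 1,"x": 0,"y": 0,"z": 0,"spin": 0},{"gripper": 1,"x": 0,"y": 0,"z": 0,"spin": 0},{"gripper": 1,"x": 0,"y": 0,"z": 0,"spin": 0},{"gripper": 1,"x": 0,"y": 0,"z": 0,"spin": 0},{"gripper": 1,"x": 0,"y": 0,"z": 0,"spin": 0}]'

```text
time: 26.4
eef_pos: [0.4937, -0.0086, 0.0335]
tcp_rot: [0.743, 0.669, -0.0, -0.0]
contact_force: [0.5, -0.6, -1.7]
opening: 0.424
finger_force: 40.3
```

Request:
step_arm --commands '[{"gripper": 1,"x": 0,"y": 0,"z": 1,"spin": 0},{"gripper": 1,"x": 0,"y": 0,"z": 1,"spin": 0},{"gripper": 1,"x": 0,"y": 0,"z": 0.7,"spin": 0},{"gripper": 1,"x": 0,"y": 0,"z": 0.5,"spin": 0},{"gripper": 1,"x": 0,"y": 0,"z": 0.5,"spin": 0},{"gripper": 1,"x": 0,"y": 0,"z": 0,"spin": 0},{"gripper": 1,"x": 0,"y": 0,"z": 0,"spin": 0},{"gripper": 1,"x": 0,"y": 0,"z": 0,"spin": 0},{"gripper": 1,"x": 0,"y": 0,"z": 0,"spin": 0},{"gripper": 1,"x": 0,"y": 0,"z": 0,"spin": 0}]'

```text
time: 27.4
eef_pos: [0.4937, -0.0086, 0.0305]
tcp_rot: [0.743, 0.669, -0.0, -0.0]
contact_force: [-3.9, 0.1, 5.0]
opening: 0.422
finger_force: 40.8
```

Request:
step_arm --commands '[{"gripper": 0,"x": 0,"y": 0,"z": 0,"spin": 0},{"gripper": -0.3,"x": 0,"y": 0,"z": 0,"spin": 0},{"gripper": -0.3,"x": 0,"y": 0,"z": 0,"spin": 0},{"gripper": -0.3,"x": 0,"y": 0,"z": 0,"spin": 0},{"gripper": -0.3,"x": 0,"y": 0,"z": -10,"spin": 0},{"gripper": -0.3,"x": 0,"y": 0,"z": -30,"spin": 0},{"gripper": -0.3,"x": 0,"y": 0,"z": -40,"spin": 0},{"gripper": -0.3,"x": 0,"y": 0,"z": -40,"spin": 0},{"gripper": -0.3,"x": 0,"y": 0,"z": -40,"spin": 0},{"gripper": -0.3,"x": 0,"y": 0,"z": -30,"spin": 0}]'

```text
time: 28.4
eef_pos: [0.4944, -0.0087, 0.2237]
tcp_rot: [0.743, 0.669, 0.001, 0.002]
contact_force: [1.8, 0.8, -0.0]
opening: 0.649
finger_force: 0.0
```

Request:
step_arm --commands '[{"gripper": -0.3,"x": 20,"y": 0,"z": 0,"spin": 0},{"gripper": -0.3,"x": 40,"y": 0,"z": 0,"spin": 0},{"gripper": -0.3,"x": 40,"y": 0,"z": 0,"spin": 0},{"gripper": -0.3,"x": 40,"y": 0,"z": 0,"spin": 0},{"gripper": -0.3,"x": 40,"y": 0,"z": 0,"spin": 0},{"gripper": -0.3,"x": 40,"y": 0,"z": 0,"spin": 0},{"gripper": -0.3,"x": 20,"y": 0,"z": 0,"spin": 0},{"gripper": -0.3,"x": 0,"y": 0,"z": 0,"spin": 0},{"gripper": -0.3,"x": 0,"y": 0,"z": 0,"spin": 0},{"gripper": -0.3,"x": 0,"y": 0,"z": 0,"spin": 0}]'

```text
time: 29.4
eef_pos: [0.5188, 0.2291, 0.22]
tcp_rot: [0.743, 0.669, -0.0, 0.0]
contact_force: [0.5, 0.7, -0.2]
opening: 0.651
finger_force: 0.0
```

Run:
```python
from st import *
c=read_camera("scene");save(c,"s7.png");W=cloud(c)
q=W[(np.hypot(W[...,0]-.4936,W[...,1]+.0084)<.085)&(W[...,2]>.035)&(W[...,2]<.07)]
top=q[q[:,2]>.047];A=np.c_[top[:,:2],np.ones(len(top))]
print("rim max",q[:,2].max(),"plane",np.linalg.lstsq(A,top[:,2],rcond=None)[0].round(3))
```

```text
t 29.4 [0.5188 0.2291 0.22  ] yang -6.0 q [ 0.24  0.07  1.87 -0.    1.2   0.34] F [ 0.5  0.7 -0.2] M [ 0.01 -0.04 -0.  ] op 0.651 ff 0.0
rim max 0.056885986591462934 plane [-0.004 -0.012  0.055]
```

View pics/s7.png

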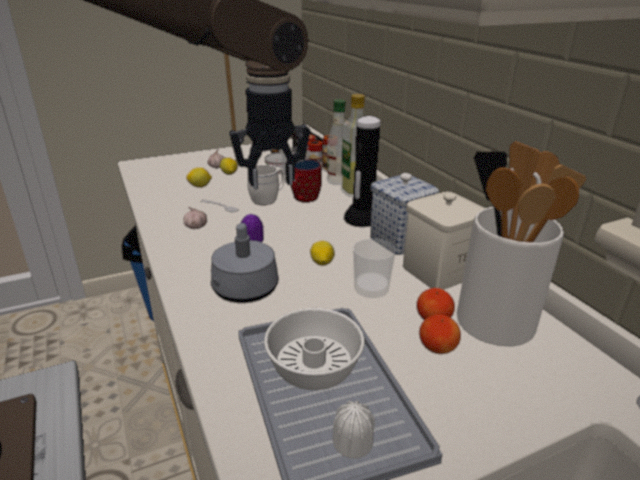

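The bowl sits flat in the tray at scene (314,348) with the cone beside it at (353,430). The press (243,268), glass (373,268) and lemon (322,251) are unmoved, so I hand in.

```bash
python3 -c "
from plant import *
print(sign_off())"
```

```text
the job is handed in; nothing more can be done
None
```

I twisted the cone off the spindle and lifted the strainer bowl off the press; both now stand upright, side by side and flat in the tray. The last camera picture showed the press, glass and lemon where they were, and I handed the job in at about 29 s; no verdict came back.

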